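# Load a pen into the marking press and hold the press shut

### The arm

A 7-joint arm with a two-finger parallel gripper is mounted at the origin on a cart in front of the work surface, level with it; the furniture and walls round the work are solid. World frame = base frame: x ahead of the robot, y to its left, z up, the work surface at z = 0. Lengths are in m, angles in rad, forces in N, time in s.
With the tool pointing down it reaches from about 0.4 to 0.875 m from the base axis. Payload 19.3 kg.
Tool frame: the origin (TCP) lies midway between the tips of the shut fingers; the grasp point (between the pads) lies bot.pinch_z behind it (bot.pinch_z is the distance from the TCP to the grasp point, in m); z points along the fingers, y is the line along which they close (so a half turn about z gives the same grasp; the last joint's range is limited). The gripper opens to 85 mm and grips with 20 to 120 N. Pads are 22 mm wide; open, the fingers measure 114 mm over their backs; the gripper's body (76 mm by 85 mm) begins 54 mm behind the grasp point. The pads swing forward as they close: fully open they stand 13 mm farther back than shut.
Start: joints at [-1.323, 0.521, -0.036, 1.599, 0.021, 1.021, -0.113], TCP at [0.195, 0.594, 0.231] pointing down, gripper open.
Joint ranges: [-2.91, 2.91], [-0.3, 2.13], [-1.5, 1.42], [0.17, 2.43], [-1.26, 4.41], [0.16, 1.93], [-2.52, 2.52]. Speed limits (rad/s): [1.89, 1.89, 2.39, 2.39, 3.01, 3.01, 3.01].

### API

Orientations are given as [roll, pitch, yaw] about the fixed x, y, z axes, in that order (R = Rz(yaw) Ry(pitch) Rx(roll)).
In Python, from workcell import readout, grab_frame, camera_info, workorder, bot gives the robot as it stands. The module is installed in compiled form; this text tells all that it offers.
- The arm moves only by the tool drive_tool, never from a script. Its argument "targets" is a list of rows, each an object of numbers: "dx", "dy", "dz": the shift along the tool's x, y, z as a fraction of full scale; "yaw": the turn about the tool's z as a fraction of full scale; "fingers": the closure, from 0 (fully open) to 1 (shut). In form: [{"dx": .., "dy": .., "dz": .., "yaw": .., "fingers": ..}, ...]. A call has 1 to 20 rows; each row shifts and turns the commanded pose from where the row before left it, along the tool's axes as they then stand; what a row does not reach is not made up. Full scale, the value 1, is 0.1 m for a shift and 90 degrees for a turn. A row lasts 1/10 s, in which the tool goes at most 50 mm and 8.59 degrees, less where a joint would pass 70% of its speed; a pose out of reach is approached as far as the arm can. A call with a number of a shift or a turn outside -1 to 1 is refused whole. A call with a gripper value outside its range is refused whole. The fingers move at their own pace and stop on an object; "squeeze" is the grip in N (left out, the last holds). Time passes only in rows, so rows that do not move let the fingers close. It gives the time, the measured TCP pose, the force, the opening and the grip force at its end, in the units of the state.
- readout.observe(): the state, without advancing time (a new reading comes with each control period).
- grab_frame(name): name is "side" or "top"; returns the picture (384x512x3 uint8, blue, green, red); there is no depth.
- camera_info(name): a dict with "fx", "fy", "cx", "cy" (pixels), "D" ([k1, k2, p1, p2, k3] as OpenCV has them; the pictures are not rectified), "T" (4x4, takes a point from camera to world coordinates). Camera axes: x right, y up, looking along -z (the intrinsics and any distortion apply to the point x, -y, -z); pixel columns grow to the right and rows downward; lengths in m; the calibration is good to about 2 mm. A picture is of the moment at which its call begins. camera_info takes no time and is no camera call.
- workorder.job_done(): hands the job in; it is judged then, once.
The state is a dict: "clock": time; "qpos": joint angles; "qd": joint speeds; "joint_efforts": joint torques, N m; "position": TCP position; "tool_rot": TCP orientation; "force": force on the tool from outside, world axes, zero at the start; "moment": the same for the moment, N m; "grip_width": finger opening in m; "finger_force": force on a finger pad.
Only numpy, scipy, OpenCV 4.12 (cv2) and the standard library are available. Lean on these libraries where they do the work, as an engineer would, in place of code of your own. Each camera call takes 0.05 s, during which the arm holds its last target. There are 200 camera calls.

### The job

Lay the blue ballpen level and centred in the two V-notched saddles of the blue pen-marking press (either way round) and let go of it. Only then flip the red safety catch over to the side as far as it goes, and after that pull the black-handled lever forward and down to its stop so that the pad presses on the pen. Finish while still holding the lever down by its handle with the gripper; leave the other pens and desk things where they are.

Things in the scene. Friction and masses are not known exactly. Their poses are not given: they have to be found in the camera images.
- press: pen-marking press, fixed: blue base plate 210 x 220 x 12 mm, two aluminium V saddles at its front (-x side, towards the robot), lever bracket behind. Origin: centre of the plate's underside; x points to the press's back, y to its left, z up. The pen runs along y at x = -45 mm; the 78 mm between the saddles are free for fingers down to the plate
- pen_seat (a point): point midway between the two saddles where the centre of the pen's barrel lies when it is seated, 45 mm above the desk; axes as the press (the pen runs along y)
- saddle_left (a point): seated pen's axis in the left saddle, 45 mm left of pen_seat: a 90 degree V notch, 12 mm wide along the pen, 25 mm wide at its mouth, 5 mm above this point; outside width 36 mm
- saddle_right (a point): the same in the right saddle, 45 mm right of pen_seat
- pen_blue: the blue ballpen (see pen_blue_mid); origin under the barrel as it first lies, 6 mm from its middle; y axis along the barrel, 11 to 18 g
- pen_blue_mid (a point): blue ballpen lying on the desk, a rod 10.4 mm thick and about 140 mm long; this point is the middle of its barrel (its centre of mass), 5 mm above what it lies on; its y axis runs along the barrel
- press_lever: lever with all it carries: steel stem 14 mm thick, 150 mm from hinge (origin) to handle, black handle bar, and a sprung black pad (gives 6 mm, 2 to 7 N) that meets the pen's middle shortly before the stop. While the catch stands upright, a side lug on the lever runs into it after about 0.1 rad
- lever (a joint): lever angle in rad: 0 at rest (leaning 20 degrees to the back), grows as it is pulled forward (to the press's -x) and down; stop at 1.396. A spring drives it back; the pull at the handle grows from about 1 to about 10 N at the stop
- lever_hinge (a point): centre of the lever's hinge, 50 mm above the desk; the hinge runs along the press's y
- lever_grip (a point): middle of the handle, a black round bar 18 mm thick, 74 mm long along the press's y, fixed to the lever; 58 mm left of the stem, 150 mm from the hinge axis. 191 mm above the desk at rest, 125 mm with the lever down. Can be pinched from above, fingers closing along the press's x, and turns in the grip as it comes down
- catch (a joint): safety catch angle in rad: 0 upright (locked), grows as it tips to the press's right (-y), stop at 1.1; it is stiff and stays where it is left. It clears the lever from about 0.4
- catch_hinge (a point): centre of the catch's hinge, 28 mm above the desk; it runs along the press's x, 75 mm to the right of the lever's middle
- catch_knob (a point): grip point on the red round bar (14 mm thick) at the top of the red catch tab (14 x 8 mm); the bar sticks out 41 mm from the tab's middle towards the press's front, this point 27 mm out. 112 mm from the catch's hinge axis, 140 mm above the desk when upright. Can be pinched from above, fingers closing along the press's y; turns in the grip. About 1 N moves it
- pen_red_mid (a point): red ballpen lying on the desk, a rod 10.4 mm thick and about 140 mm long; this point is the middle of its barrel (its centre of mass), 5 mm above what it lies on; its y axis runs along the barrel
- pen_black_mid (a point): black ballpen lying on the desk, a rod 10.4 mm thick and about 140 mm long; this point is the middle of its barrel (its centre of mass), 5 mm above what it lies on; its y axis runs along the barrel
- stapler: blue and black desk stapler, 34 x 118 x 48 mm, origin at the centre of its underside, leave alone
- tape_dispenser: teal tape dispenser, 26 x 126 x 56 mm, origin under it, leave alone

How it is judged:
On the way, in this order (a step that is already met when the one before it is completed fails the run):
1. the blue pen lies in both saddles, level and centred, and is let go, with the lever still up (x of pen_blue_mid in the frame of pen_seat between -0.005 and 0.005 m and z of pen_blue_mid in the frame of pen_seat between -0.005 and 0.005 m and y of pen_blue_mid in the frame of pen_seat between -0.018 and 0.018 m and angle between the y axis of pen_blue and the y axis of press, either way round below 0.08 rad and contact force between the fingers and pen_blue below 0.05 N and value of joint lever below 0.3 rad), for 0.2 s.
2. the safety catch is flipped over, with the pen seated and the lever still up (x of pen_blue_mid in the frame of pen_seat between -0.005 and 0.005 m and z of pen_blue_mid in the frame of pen_seat between -0.005 and 0.005 m and y of pen_blue_mid in the frame of pen_seat between -0.018 and 0.018 m and angle between the y axis of pen_blue and the y axis of press, either way round below 0.08 rad and value of joint catch above 0.85 rad and value of joint lever below 0.3 rad), for 0.1 s.
3. the lever is pulled down to its stop (value of joint catch above 0.85 rad and value of joint lever above 1.33 rad), for 0.2 s.
At the end, for the whole second after the job is handed in: Fingers still hold the lever (over 2 N) past 1.33 rad, its pad presses the blue pen (over 1 N), catch over by 0.85 rad or more; pen in both saddles: middle within 5 mm of the seat across and in height, 18 mm along it, axis within 0.08 rad, not touched by the robot (all of step 3 and x of pen_blue_mid in the frame of pen_seat between -0.005 and 0.005 m and z of pen_blue_mid in the frame of pen_seat between -0.005 and 0.005 m and y of pen_blue_mid in the frame of pen_seat between -0.018 and 0.018 m and angle between the y axis of pen_blue and the y axis of press, either way round below 0.08 rad and contact force between the fingers and press_lever above 2 N and contact force between press_lever and pen_blue above 1 N and contact force between each of the arm, the fingers and pen_blue below 0.05 N); the arm keeps its last pose, push and grip.
It fails at once if the red or the black pen is moved more than 30 mm (distance of any of pen_red_mid, pen_black_mid from where it was at the start of the episode above 0.03 m).
It fails at once if the stapler or the tape dispenser is moved more than 30 mm (distance of any of stapler, tape_dispenser from where it was at the start of the episode above 0.03 m).
It also fails if it takes over 69 s, if anything falls off the work surface, if the arm or the gripper's body presses on something with over 40 N, if the wrist force passes 120 N, or if a joint passes its speed limit or range.

## Working session

There is one attempt and no reset: what is moved stays moved. The work goes in short steps, Python scripts to look and compute and a tool call to move; the robot and the scene stay as the last step left them, time stands still between calls to the robot, and variables do not carry over. Pictures are saved under pics/ and viewed, at most 10 in all, crops included, and the job is handed in when it is done.

Besides the shell and the picture viewer there is one more tool, called as name(argument=value, ...), one argument or row to a line, values as JSON. drive_tool: Moves the arm, as the interface text tells. Shift numbers are shares of 0.1 m and turn numbers shares of 90 degrees, none past 1 either way. Its arguments: {"type":"object","properties":{"targets":{"type":"array","items":{"type":"object","properties":{"dx":{"type":"number","minimum":-1,"maximum":1},"dy":{"type":"number","minimum":-1,"maximum":1},"dz":{"type":"number","minimum":-1,"maximum":1},"yaw":{"type":"number","minimum":-1,"maximum":1},"fingers":{"type":"number"}}}},"squeeze":{"type":"number"}},"required":["targets"]}

```bash
mkdir -p pics; python3 - <<'E'
from workcell import readout, grab_frame, camera_info, bot
import cv2, numpy as np
s=readout.observe(); print({k:np.round(v,3).tolist() for k,v in s.items()}, bot.pinch_z)
for n in("side","top"):
    cv2.imwrite(f"pics/{n}0.png",grab_frame(n)); c=camera_info(n)
    print(n,{k:np.round(v,4).tolist() for k,v in c.items()})
    im=cv2.imread(f"pics/{n}0.png"); cv2.imwrite(f"pics/{n}0b.png",cv2.resize(im,(800,600),interpolation=cv2.INTER_CUBIC))
E
```

```text
{'clock': 0.0, 'qpos': [-1.323, 0.522, -0.036, 1.6, 0.021, 1.021, -0.113], 'qd': [0.001, 0.0, 0.001, 0.0, 0.001, 0.0, -0.001], 'joint_efforts': [0.001, -92.708, 1.98, -36.995, 0.018, 0.008, -0.0], 'position': [0.195, 0.593, 0.231], 'tool_rot': [-3.14, 0.0, 2.824], 'force': [0.398, -0.468, 0.22], 'moment': [0.044, 0.01, 0.039], 'finger_force': 0.0, 'grip_width': 0.085} 0.0187
side {'fx': 419.5962, 'fy': 419.5962, 'cx': 258.6439, 'cy': 193.7123, 'D': [-0.1392, 0.0, 0.0, 0.0, 0.0], 'T': [[-0.9418, 0.1601, -0.2956, 0.0708], [-0.3352, -0.3798, 0.8622, 1.2416], [0.0258, 0.9111, 0.4114, 0.7953], [0.0, 0.0, 0.0, 1.0]]}
top {'fx': 426.2803, 'fy': 426.2803, 'cx': 258.5523, 'cy': 185.1904, 'D': [0.0104, 0.0, 0.0, 0.0, 0.0], 'T': [[0.0273, 0.984, -0.1759, 0.2897], [-0.9995, 0.0296, 0.0103, -0.0972], [0.0154, 0.1755, 0.9844, 1.3578], [0.0, 0.0, 0.0, 1.0]]}
```

View pics/side0b.png

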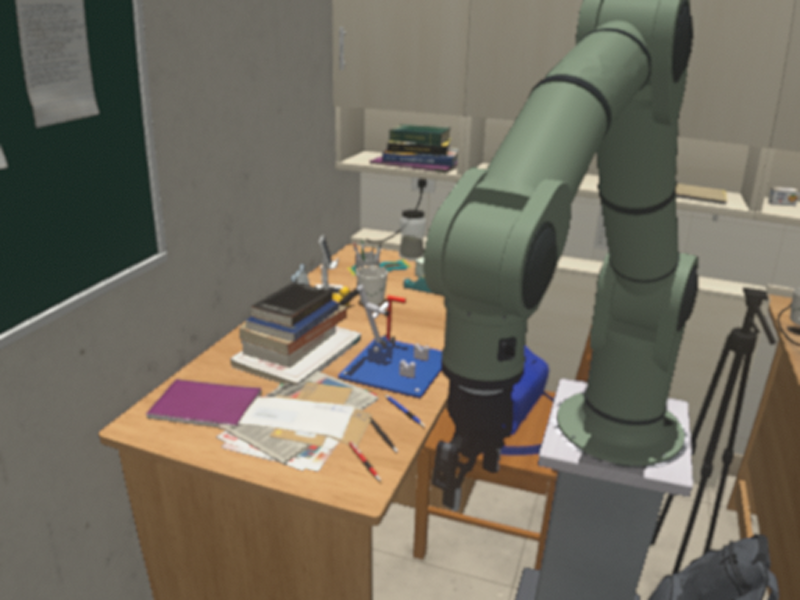

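View pics/top0b.png

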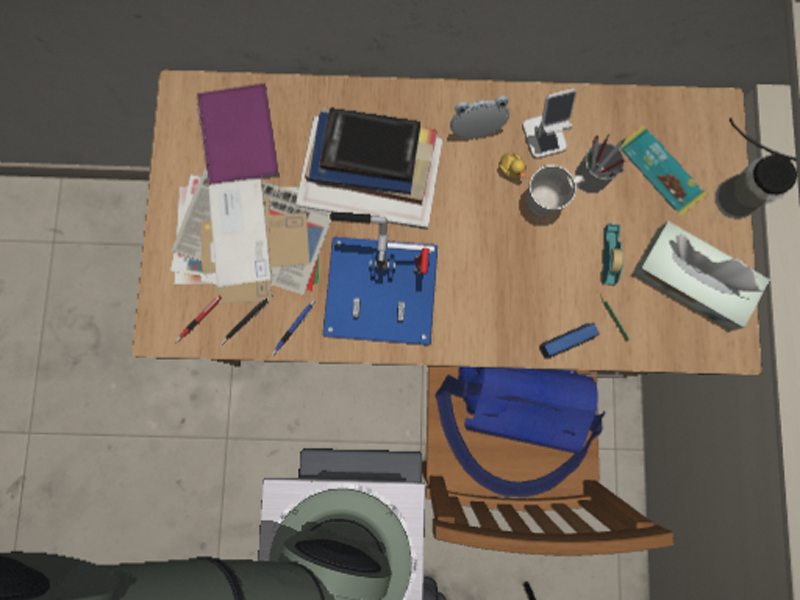

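The side view shows the press around (395,365) and the blue pen at (405,411). In the top view the press is at (381,291), with saddles at (356,308) and (401,311), handle at (350,217), catch at (424,262) and blue pen at (293,328), all in 800x600 coordinates. Next I'll take enlarged crops and measure.

```bash
cat > h.py <<'E'
import cv2, numpy as np
from workcell import camera_info
C={n:camera_info(n) for n in("side","top")}
def ray(n,uv):
    c=C[n];K=np.array([[c["fx"],0,c["cx"]],[0,c["fy"],c["cy"]],[0,0,1]])
    p=cv2.undistortPoints(np.array([[uv]],float),K,np.array(c["D"],float))[0,0]
    T=np.array(c["T"]);d=T[:3,:3]@[p[0],-p[1],-1];return T[:3,3],d/np.linalg.norm(d)
def plane(n,uv,z):
    o,d=ray(n,uv);return o+d*(z-o[2])/d[2]
def tri(a,b):
    o1,d1=ray("side",a);o2,d2=ray("top",b)
    t=np.linalg.lstsq(np.c_[d1,-d2],o2-o1,rcond=None)[0]
    p,q=o1+t[0]*d1,o2+t[1]*d2;return (p+q)/2,np.linalg.norm(p-q)
def proj(n,P):
    c=C[n];T=np.array(c["T"]);p=T[:3,:3].T@(np.array(P)-T[:3,3]);K=np.array([[c["fx"],0,c["cx"]],[0,c["fy"],c["cy"]],[0,0,1]])
    q=cv2.projectPoints(np.array([[p[0],-p[1],-p[2]]]),np.zeros(3),np.zeros(3),K,np.array(c["D"],float))[0];return q[0,0]
E
python3 - <<'E'
from h import *
t=cv2.imread("pics/top0.png");s=cv2.imread("pics/side0.png")
def blobs(im,name,x0,y0,x1,y1,lo,hi,mn=8):
    m=cv2.inRange(cv2.cvtColor(im,cv2.COLOR_BGR2HSV),lo,hi);k=np.zeros_like(m);k[y0:y1,x0:x1]=m[y0:y1,x0:x1]
    n,l,st,ce=cv2.connectedComponentsWithStats(k)
    for i in range(1,n):
        if st[i,4]>=mn:print(name,st[i].tolist(),ce[i].round(2).tolist())
blobs(t,"top blue",165,150,285,230,(105,90,50),(130,255,255))
blobs(s,"side blue",200,200,290,280,(105,90,50),(130,255,255))
blobs(t,"top red",250,150,285,180,(0,120,80),(8,255,255))
blobs(s,"side red",240,180,270,225,(0,120,80),(8,255,255))
a=cv2.resize(t[130:225,165:290],(750,570),interpolation=cv2.INTER_CUBIC);cv2.imwrite("pics/tc.png",a)
a=cv2.resize(s[180:280,200:300],(600,600),interpolation=cv2.INTER_CUBIC);cv2.imwrite("pics/sc.png",a)
E
```

```text
top blue [207, 152, 73, 69, 3814] [242.04, 187.63]
top blue [185, 195, 14, 18, 55] [191.45, 203.75]
top blue [177, 218, 5, 6, 14] [178.71, 220.21]
side blue [200, 200, 7, 5, 20] [202.0, 201.3]
side blue [218, 216, 65, 38, 1275] [252.35, 235.58]
side blue [249, 255, 12, 9, 21] [254.62, 259.05]
top red [269, 159, 5, 16, 65] [271.08, 166.22]
side red [247, 189, 13, 27, 77] [250.84, 197.44]
```

View pics/tc.png

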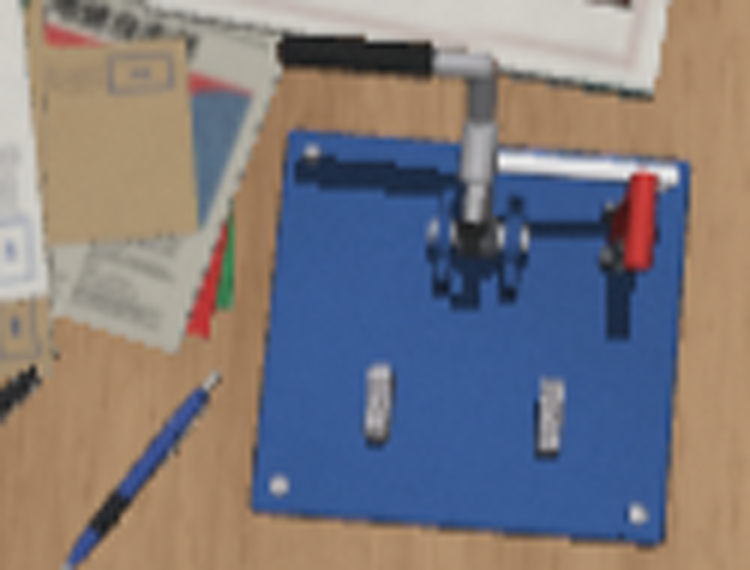

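View pics/sc.png

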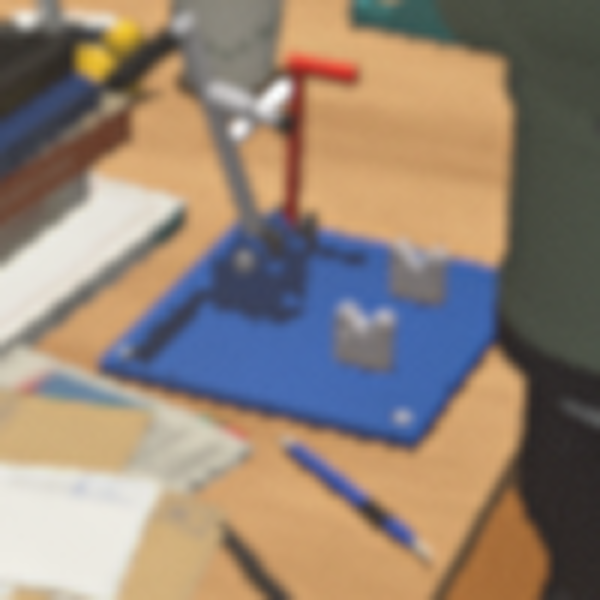

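The top crop shows the plate corners at (289,130), (690,163), (662,545), (252,512), and the pen from (213,378) to (68,566). The handle runs (280,50)–(432,58) and the catch bar (643,178)–(638,265). The side crop shows the saddles at (365,335) and (418,272), the catch bar (292,63)–(355,75), and the pen from (287,443) to (432,560).

```bash
python3 - <<'E'
from h import *
from scipy.optimize import least_squares
t=lambda x,y:((x+.5)/6-.5+165,(y+.5)/6-.5+130)
s=lambda x,y:((x+.5)/6-.5+200,(y+.5)/6-.5+180)
# plate: colour mask edges -> lines, cast on z=12mm
T=cv2.imread("pics/top0.png");m=cv2.inRange(cv2.cvtColor(T,cv2.COLOR_BGR2HSV),(105,90,30),(130,255,255));m[:, :206]=0;m[:,282:]=0;m[:150]=0;m[223:]=0
c=max(cv2.findContours(m,0,1)[0],key=cv2.contourArea)
print("rect",cv2.minAreaRect(c))
q=[(289,130),(690,163),(662,545),(252,512)]
P=np.array([plane("top",t(*a),.006) for a in q])[:,:2]
body=np.array([[.11,.105],[.11,-.105],[-.11,-.105],[-.11,.105]])
for bx in [(.105,.11),(.11,.105)]:
    b=np.array([[bx[0],bx[1]],[bx[0],-bx[1]],[-bx[0],-bx[1]],[-bx[0],bx[1]]])
    f=lambda v:(v[:2]+b@np.array([[np.cos(v[2]),np.sin(v[2])],[-np.sin(v[2]),np.cos(v[2])]])-P).ravel()
    r=least_squares(f,[P[:,0].mean(),P[:,1].mean(),0]);print("press",r.x.round(4),(f(r.x)*1000).round(1))
print("corner L-near side/top",tri(s(415,440),t(252,512)),"L-far",tri(s(102,360),t(289,130)))
for n,a,b in [("penfar",(287,443),(213,378)),("pennear",(432,560),(68,566)),("handleL",(120,55),(280,50)),("catch front",(355,75),(640,262)),("catch back",(292,65),(644,183)),
 ("bolt LN",(402,417),(279,485)),("bolt LF",(126,350),(311,151)),("sadL front apex",(392,325),(378,432)),("sadL mid top",(365,318),(378,396)),("sadR mid top",(418,255),(551,410))]:
    p,e=tri(s(*a),t(*b));print(n,p.round(4),round(e,4), "top-cast same z",plane("top",t(*b),p[2]).round(4))
print("pen top-plane",plane("top",t(213,378),.005),plane("top",t(68,566),.005),"side",plane("side",s(287,443),.005),plane("side",s(432,560),.005))
print("sad top z48", plane("top",t(379,395),.048),plane("top",t(551,410),.048))
E
```

```text
rect ((243.39154052734375, 185.75787353515625), (68.69349670410156, 63.48866271972656), 4.927110195159912)
press [ 0.5291 -0.063  -0.0513] [ 0.4  0.5  0.8 -0.8 -0.6 -1.  -0.6  1.3]
press [ 0.5291 -0.063  -0.0512] [ 5.2 -4.8  6.   3.9 -5.3  4.3 -5.8 -3.4]
corner L-near side/top (array([0.43279801, 0.05126997, 0.00854207]), np.float64(0.005299813087139123)) L-far (array([0.638774  , 0.04077359, 0.01088324]), np.float64(0.0017128591216153174))
penfar [0.5037 0.0759 0.0043] 0.0037 top-cast same z [0.5018 0.0754 0.0043]
pennear [ 0.3968  0.147  -0.0026] 0.0063 top-cast same z [ 0.3999  0.1477 -0.0026]
handleL [0.6278 0.0271 0.2089] 0.0059 top-cast same z [0.6248 0.0262 0.2089]
catch front [ 0.545  -0.1458  0.1401] 0.0024 top-cast same z [ 0.5438 -0.1461  0.1401]
catch back [ 0.5865 -0.1465  0.1391] 0.0059 top-cast same z [ 0.5835 -0.1472  0.1391]
bolt LN [0.4464 0.0371 0.013 ] 0.004 top-cast same z [0.4444 0.0367 0.013 ]
bolt LF [0.6276 0.0283 0.0134] 0.0032 top-cast same z [0.626  0.0279 0.0134]
sadL front apex [ 0.4719 -0.0157  0.0416] 0.0034 top-cast same z [ 0.4702 -0.0161  0.0416]
sadL mid top [ 0.4898 -0.0152  0.043 ] 0.0018 top-cast same z [ 0.4889 -0.0154  0.043 ]
sadR mid top [ 0.4855 -0.1052  0.0423] 0.0024 top-cast same z [ 0.4843 -0.1055  0.0423]
pen top-plane [0.50173758 0.07534971 0.005     ] [0.39926632 0.14636367 0.005     ] side [0.50525348 0.07688526 0.005     ] [0.39048426 0.15738193 0.005     ]
sad top z48 [ 0.48865182 -0.01624654  0.048     ] [ 0.48344688 -0.10542624  0.048     ]
```

```bash
python3 - <<'E'
from h import *
t=lambda x,y:((x+.5)/6-.5+165,(y+.5)/6-.5+130)
s=lambda x,y:((x+.5)/6-.5+200,(y+.5)/6-.5+180)
T=cv2.imread("pics/top0.png")
g=cv2.cvtColor(T,cv2.COLOR_BGR2HSV)
print("stem corner",tri(s(185,20),t(482,60)))
print("handle mid z.191",plane("top",t(356,54),.191),"ends",plane("top",t(280,50),.191),plane("top",t(432,58),.191))
print("catch bar front/back z.14",plane("top",t(640,265),.14),plane("top",t(644,178),.14), "side",plane("side",s(355,73),.14),plane("side",s(292,66),.14))
print("hinge side",plane("side",s(243,260),.05),"top",plane("top",t(478,240),.05))
a=cv2.resize(T[190:235,165:225],(800,600),interpolation=cv2.INTER_CUBIC);cv2.imwrite("pics/pen.png",a)
S=cv2.imread("pics/side0.png")
a=cv2.resize(S[180:225,200:260],(800,600),interpolation=cv2.INTER_CUBIC);cv2.imwrite("pics/lev.png",a)
E
```

```text
stem corner (array([ 0.62866575, -0.06693255,  0.19472173]), np.float64(0.0030093794844274825))
handle mid z.191 [ 0.6292675  -0.00774531  0.191     ] ends [0.6300717  0.02812846 0.191     ] [ 0.62846044 -0.04363848  0.191     ]
catch bar front/back z.14 [ 0.54232921 -0.14609658  0.14      ] [ 0.58581981 -0.14709178  0.14      ] side [ 0.54739814 -0.14904986  0.14      ] [ 0.58845107 -0.1436741   0.14      ]
hinge side [ 0.58143748 -0.04359705  0.05      ] top [ 0.57174565 -0.06474815  0.05      ]
```

View pics/pen.png

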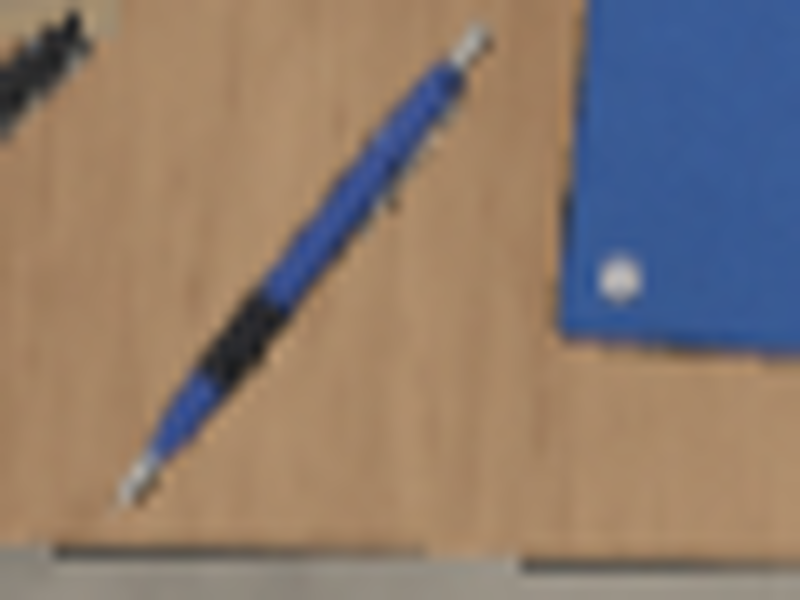

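View pics/lev.png

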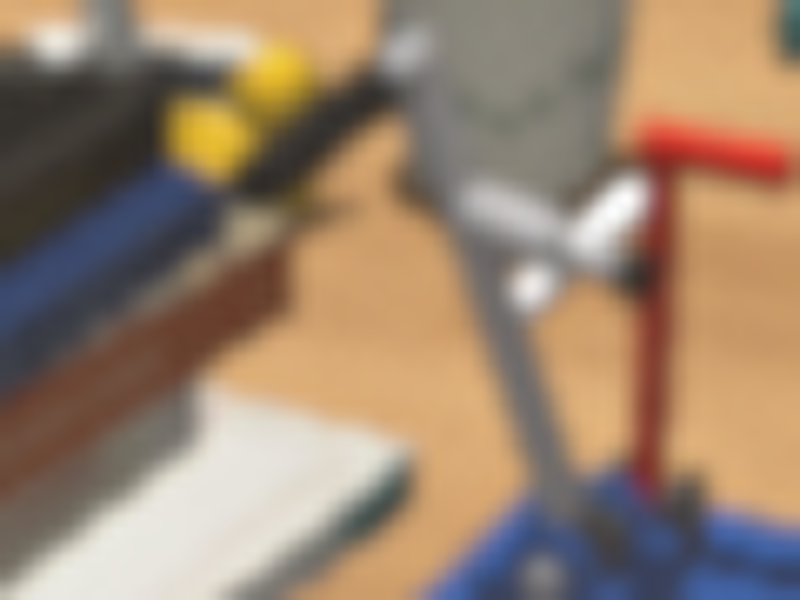

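The pen crop shows tips at (485,30) and (125,500). The lever crop shows the handle from (385,80) to (255,185), hidden by nothing. I'll finish the numbers and also check the book stack height.

```bash
python3 - <<'E'
from h import *
k=13.3333
t=lambda x,y:((x+.5)/k-.5+165,(y+.5)/k-.5+190)
s=lambda x,y:((x+.5)/k-.5+200,(y+.5)/k-.5+180)
s6=lambda x,y:((x+.5)/6-.5+200,(y+.5)/6-.5+180)
A,ea=tri(s6(287,443),t(485,30));B,eb=tri(s6(432,560),t(125,500))
print("tri",A,ea,B,eb,(A+B)/2,np.linalg.norm(A-B),np.degrees(np.arctan2(B[1]-A[1],B[0]-A[0])))
A,B=plane("top",t(485,30),.005),plane("top",t(125,500),.005)
print("top",(A+B)/2,np.linalg.norm(A-B),np.degrees(np.arctan2(B[1]-A[1],B[0]-A[0])))
t6=lambda x,y:((x+.5)/6-.5+165,(y+.5)/6-.5+130)
print("handle L,R",tri(s(257,185),t6(280,50)),tri(s(385,82),t6(432,58)))
print("book corner",tri((347/1.5625,296/1.5625),(414/1.5625,179/1.5625)))
E
```

```text
tri [0.50564938 0.07335945 0.00258792] 0.0017637881566859993 [0.39061591 0.15291119 0.00178858] 0.0022970747776232766 [0.44813264 0.11313532 0.00218825] 0.13986356570547692 145.33408796534886
top [0.4468262  0.11244447 0.005     ] 0.13976960993672466 145.46906993901734
handle L,R (array([0.63162188, 0.02859654, 0.19155517]), np.float64(0.0034221884552560265)) (array([ 0.62798472, -0.04368767,  0.19337051]), np.float64(0.0004237947776132588))
book corner (array([ 0.70750387, -0.12729189,  0.13680495]), np.float64(0.0312114645491737))
```

drive_tool(
  targets=[
    {"yaw":0.061,"fingers":0.4},
    {"yaw":0.061,"fingers":0.4},
    {"yaw":0.061,"fingers":0.4},
    {"dx":-0.3,"dy":-0.157,"fingers":0.4},
    {"dx":-0.3,"dy":-0.157,"fingers":0.4},
    {"dx":-0.3,"dy":-0.157,"fingers":0.4},
    {"dx":-0.3,"dy":-0.157,"fingers":0.4},
    {"dx":-0.3,"dy":-0.157,"fingers":0.4},
    {"dx":-0.3,"dy":-0.157,"fingers":0.4},
    {"dx":-0.3,"dy":-0.157,"fingers":0.4},
    {"dx":-0.3,"dy":-0.157,"fingers":0.4},
    {"dx":-0.3,"dy":-0.157,"fingers":0.4},
    {"dx":-0.3,"dy":-0.157,"fingers":0.4},
    {"dx":-0.3,"dy":-0.157,"fingers":0.4},
    {"dx":-0.3,"dy":-0.157,"fingers":0.4},
    {"dx":-0.3,"dy":-0.157,"fingers":0.4},
    {"dx":-0.3,"dy":-0.157,"fingers":0.4},
    {"dx":-0.3,"dy":-0.157,"fingers":0.4},
    {"dx":-0.3,"dy":-0.157,"fingers":0.4},
  ],
  squeeze=25,
)

```text
invalid input
```

drive_tool(
  targets=[
    {"dx":0,"dy":0,"dz":0,"yaw":0.061,"fingers":0.4},
    {"dx":0,"dy":0,"dz":0,"yaw":0.061,"fingers":0.4},
    {"dx":0,"dy":0,"dz":0,"yaw":0.061,"fingers":0.4},
  ],
  squeeze=25,
)

```text
clock: 0.4
position: [0.1953, 0.5935, 0.2309]
tool_rot: [-3.141, 0.0, 2.532]
force: [0.4, -0.6, -0.9]
grip_width: 0.0513
finger_force: 0.0
```

drive_tool(
  targets=[
    {"dx":-0.3,"dy":-0.157,"dz":0,"yaw":0,"fingers":0.4},
    {"dx":-0.3,"dy":-0.157,"dz":0,"yaw":0,"fingers":0.4},
    {"dx":-0.3,"dy":-0.157,"dz":0,"yaw":0,"fingers":0.4},
    {"dx":-0.3,"dy":-0.157,"dz":0,"yaw":0,"fingers":0.4},
    {"dx":-0.3,"dy":-0.157,"dz":0,"yaw":0,"fingers":0.4},
    {"dx":-0.3,"dy":-0.157,"dz":0,"yaw":0,"fingers":0.4},
    {"dx":-0.3,"dy":-0.157,"dz":0,"yaw":0,"fingers":0.4},
    {"dx":-0.3,"dy":-0.157,"dz":0,"yaw":0,"fingers":0.4},
    {"dx":-0.3,"dy":-0.157,"dz":0,"yaw":0,"fingers":0.4},
    {"dx":-0.3,"dy":-0.157,"dz":0,"yaw":0,"fingers":0.4},
    {"dx":-0.3,"dy":-0.157,"dz":0,"yaw":0,"fingers":0.4},
    {"dx":-0.3,"dy":-0.157,"dz":0,"yaw":0,"fingers":0.4},
    {"dx":-0.3,"dy":-0.157,"dz":0,"yaw":0,"fingers":0.4},
    {"dx":-0.3,"dy":-0.157,"dz":0,"yaw":0,"fingers":0.4},
    {"dx":-0.3,"dy":-0.157,"dz":0,"yaw":0,"fingers":0.4},
    {"dx":-0.3,"dy":-0.157,"dz":0,"yaw":0,"fingers":0.4},
    {"dx":0,"dy":0,"dz":0,"yaw":0,"fingers":0.4},
    {"dx":0,"dy":0,"dz":0,"yaw":0,"fingers":0.4},
  ],
  squeeze=25,
)

```text
clock: 2.2
position: [0.4471, 0.1135, 0.2311]
tool_rot: [-3.141, -0.0, 2.535]
force: [0.3, -0.5, -0.4]
grip_width: 0.0513
finger_force: 0.0
```

drive_tool(
  targets=[
    {"dx":0,"dy":0,"dz":0.3,"yaw":0,"fingers":0.4},
    {"dx":0,"dy":0,"dz":0.3,"yaw":0,"fingers":0.4},
    {"dx":0,"dy":0,"dz":0.3,"yaw":0,"fingers":0.4},
    {"dx":0,"dy":0,"dz":0.3,"yaw":0,"fingers":0.4},
    {"dx":0,"dy":0,"dz":0.3,"yaw":0,"fingers":0.4},
    {"dx":0,"dy":0,"dz":0.3,"yaw":0,"fingers":0.4},
    {"dx":0,"dy":0,"dz":0.2,"yaw":0,"fingers":0.4},
    {"dx":0,"dy":0,"dz":0.15,"yaw":0,"fingers":0.4},
    {"dx":0,"dy":0,"dz":0.1,"yaw":0,"fingers":0.4},
    {"dx":0,"dy":0,"dz":0.03,"yaw":0,"fingers":0.4},
    {"dx":0,"dy":0,"dz":0,"yaw":0,"fingers":0.4},
    {"dx":0,"dy":0,"dz":0,"yaw":0,"fingers":0.4},
  ],
  squeeze=25,
)

```text
clock: 3.4
position: [0.4474, 0.1143, 0.0039]
tool_rot: [3.141, 0.0, 2.537]
force: [-0.6, 0.1, -0.7]
grip_width: 0.0513
finger_force: 0.0
```

drive_tool(
  targets=[
    {"dx":0,"dy":0,"dz":0,"yaw":0,"fingers":0.7},
    {"dx":0,"dy":0,"dz":0,"yaw":0,"fingers":0.8},
    {"dx":0,"dy":0,"dz":0,"yaw":0,"fingers":1},
    {"dx":0,"dy":0,"dz":0,"yaw":0,"fingers":1},
    {"dx":0,"dy":0,"dz":0,"yaw":0,"fingers":1},
    {"dx":0,"dy":0,"dz":0,"yaw":0,"fingers":1},
    {"dx":0,"dy":0,"dz":0,"yaw":0,"fingers":1},
  ],
  squeeze=25,
)

```text
clock: 4.1
position: [0.4473, 0.1141, 0.0036]
tool_rot: [3.141, 0.0, 2.536]
force: [-1.1, 0.3, 7.4]
grip_width: 0.0088
finger_force: 25.7
```

```bash
python3 - <<'E'
from workcell import readout
s=readout.observe();print(s["grip_width"],s["finger_force"],s["position"],s["force"])
E
```

```text
0.00884216994044989 25.70452719926834 [0.44731979 0.11408936 0.00360601] [-1.13230037  0.33068163  7.36301838]
```

drive_tool(
  targets=[
    {"dx":0,"dy":0,"dz":-0.05,"yaw":0,"fingers":1},
    {"dx":0,"dy":0,"dz":-0.1,"yaw":0,"fingers":1},
    {"dx":0,"dy":0,"dz":-0.1,"yaw":0,"fingers":1},
    {"dx":0,"dy":0,"dz":-0.2,"yaw":0,"fingers":1},
    {"dx":0,"dy":0,"dz":-0.2,"yaw":0,"fingers":1},
    {"dx":0,"dy":0,"dz":-0.2,"yaw":0,"fingers":1},
    {"dx":0,"dy":0,"dz":-0.2,"yaw":0,"fingers":1},
    {"dx":0,"dy":0,"dz":0,"yaw":0,"fingers":1},
    {"dx":0,"dy":0,"dz":0,"yaw":0,"fingers":1},
  ],
  squeeze=25,
)

```text
clock: 5.0
position: [0.4473, 0.1142, 0.109]
tool_rot: [3.14, 0.001, 2.536]
force: [0.6, 0.3, -1.0]
grip_width: 0.0088
finger_force: 25.1
```

```bash
python3 - <<'E'
from workcell import grab_frame
import cv2
t=grab_frame("top");s=grab_frame("side")
cv2.imwrite("pics/t1.png",t);cv2.imwrite("pics/s1.png",s)
a=cv2.resize(t[150:240,150:290],(560,360),interpolation=cv2.INTER_CUBIC);b=cv2.resize(s[170:290,180:320],(560*6//8,360),interpolation=cv2.INTER_CUBIC)
b=cv2.resize(s[180:300,190:330],(420,360),interpolation=cv2.INTER_CUBIC);a=cv2.resize(a,(380,244))
o=cv2.copyMakeBorder(a,0,116,0,0,cv2.BORDER_CONSTANT);cv2.imwrite("pics/v1.png",cv2.hconcat([o,b]))
E
```

```text
(no output)
```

View pics/v1.png

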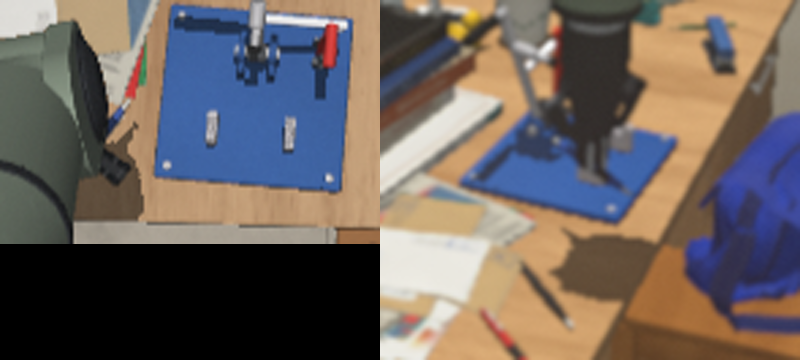

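The pen is held: opening is 8.8 mm, and its far end shows beside the wrist in the top view. The other pens haven't moved. Next I turn it and carry it over the saddles.

drive_tool(
  targets=[
    {"dx":0,"dy":0,"dz":0,"yaw":0.0925,"fingers":1},
    {"dx":0,"dy":0,"dz":0,"yaw":0.0925,"fingers":1},
    {"dx":0,"dy":0,"dz":0,"yaw":0.0925,"fingers":1},
    {"dx":0,"dy":0,"dz":0,"yaw":0.0925,"fingers":1},
    {"dx":0,"dy":0,"dz":0,"yaw":0.0925,"fingers":1},
    {"dx":0,"dy":0,"dz":0,"yaw":0.0925,"fingers":1},
    {"dx":0,"dy":0,"dz":0,"yaw":0.0925,"fingers":1},
    {"dx":0,"dy":0,"dz":0,"yaw":0,"fingers":1},
    {"dx":-0.216,"dy":0.058,"dz":0,"yaw":0,"fingers":1},
    {"dx":-0.216,"dy":0.058,"dz":0,"yaw":0,"fingers":1},
    {"dx":-0.216,"dy":0.058,"dz":0,"yaw":0,"fingers":1},
    {"dx":-0.216,"dy":0.058,"dz":0,"yaw":0,"fingers":1},
    {"dx":-0.216,"dy":0.058,"dz":0,"yaw":0,"fingers":1},
    {"dx":-0.216,"dy":0.058,"dz":0,"yaw":0,"fingers":1},
    {"dx":-0.216,"dy":0.058,"dz":0,"yaw":0,"fingers":1},
    {"dx":-0.216,"dy":0.058,"dz":0,"yaw":0,"fingers":1},
    {"dx":0,"dy":0,"dz":0,"yaw":0,"fingers":1},
    {"dx":0,"dy":0,"dz":0,"yaw":0,"fingers":1},
  ],
  squeeze=25,
)

```text
clock: 6.9
position: [0.4842, -0.0612, 0.1079]
tool_rot: [-3.141, 0.0, 1.521]
force: [-0.6, 0.5, 0.0]
grip_width: 0.0087
finger_force: 25.1
```

```bash
python3 - <<'E'
from workcell import grab_frame
import cv2
t=grab_frame("top");s=grab_frame("side")
cv2.imwrite("pics/t2.png",t);cv2.imwrite("pics/s2.png",s)
a=cv2.resize(t[140:230,190:290],(400,360),interpolation=cv2.INTER_CUBIC)
b=cv2.resize(s[190:280,200:300],(400,360),interpolation=cv2.INTER_CUBIC)
cv2.imwrite("pics/v2.png",cv2.hconcat([a,b]))
E
```

```text
(no output)
```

View pics/v2.png

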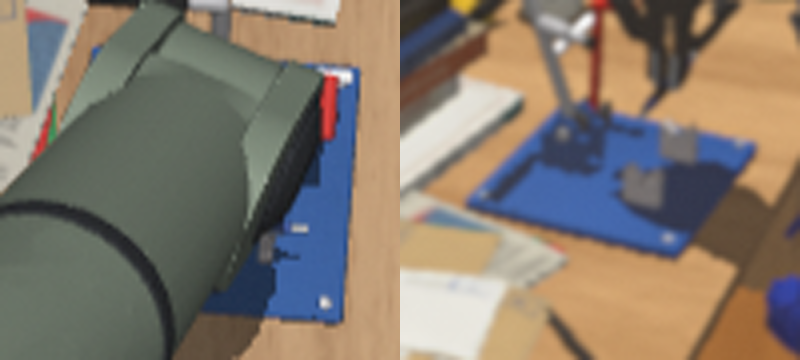

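```bash
python3 - <<'E'
from h import *
print("tip top z.11/.09/.07",*[plane("top",(264.6,196.9),z).round(4) for z in(.11,.09,.07)])
d=np.array([-.05,-.9987,0])*.07;g=np.array([.4842,-.0612,.1095])
for e in(g+d,g-d,g): print(e.round(3),"top",proj("top",e).round(1),"side",proj("side",e).round(1),"v2 side",((proj("side",e)-[200,190])*4+[400,0]).round(0))
s=cv2.imread("pics/s2.png");cv2.imwrite("pics/v3.png",cv2.resize(s[180:225,235:295],(800,600),interpolation=cv2.INTER_CUBIC))
E
```

```text
tip top z.11/.09/.07 [ 0.478  -0.1292  0.11  ] [ 0.4811 -0.1297  0.09  ] [ 0.4841 -0.1302  0.07  ]
[ 0.481 -0.131  0.11 ] top [265.3 196.1] side [273.6 203.7] v2 side [694.  55.]
[0.488 0.009 0.11 ] top [218.1 192.3] side [259.5 219.3] v2 side [638. 117.]
[ 0.484 -0.061  0.11 ] top [241.7 194.2] side [266.8 211.2] v2 side [667.  85.]
```

View pics/v3.png

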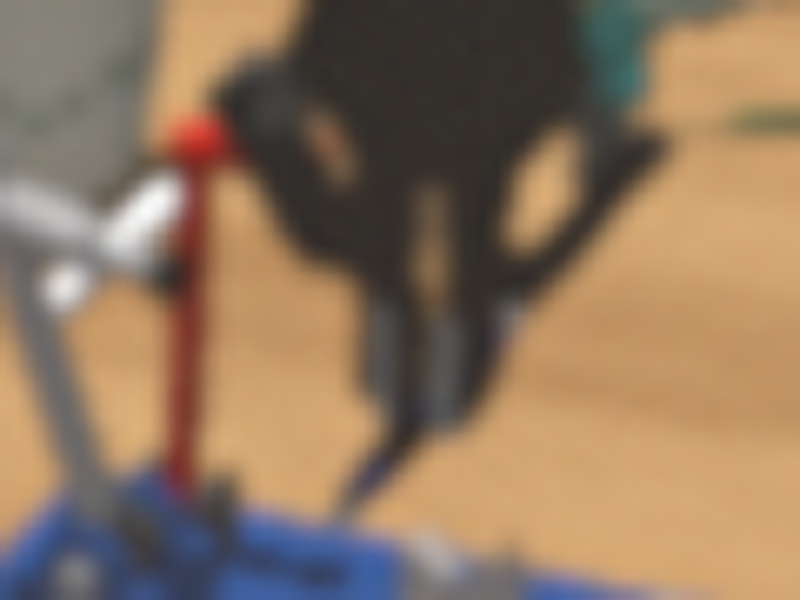

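In the last crop the pen ends at about (340,518) and (510,305). Both match the projected ends of a level pen to about 1 px, so I'll lower it.

drive_tool(
  targets=[
    {"dx":0,"dy":0,"dz":0.1,"yaw":0,"fingers":1},
    {"dx":0,"dy":0,"dz":0.1,"yaw":0,"fingers":1},
    {"dx":0,"dy":0,"dz":0.1,"yaw":0,"fingers":1},
    {"dx":0,"dy":0,"dz":0.1,"yaw":0,"fingers":1},
    {"dx":0,"dy":0,"dz":0.05,"yaw":0,"fingers":1},
    {"dx":0,"dy":0,"dz":0.05,"yaw":0,"fingers":1},
    {"dx":0,"dy":0,"dz":0.05,"yaw":0,"fingers":1},
    {"dx":0,"dy":0,"dz":0,"yaw":0,"fingers":1},
  ],
)

```text
clock: 7.8
position: [0.4843, -0.061, 0.0528]
tool_rot: [-3.141, 0.0, 1.519]
force: [-0.2, -0.6, 0.0]
grip_width: 0.0095
finger_force: 25.1
```

drive_tool(
  targets=[
    {"dx":0,"dy":0,"dz":0.03,"yaw":0,"fingers":1},
    {"dx":0,"dy":0,"dz":0.03,"yaw":0,"fingers":1},
    {"dx":0,"dy":0,"dz":0.03,"yaw":0,"fingers":1},
    {"dx":0,"dy":0,"dz":0,"yaw":0,"fingers":1},
  ],
)

```text
clock: 8.2
position: [0.4854, -0.061, 0.0443]
tool_rot: [3.14, 0.0, 1.519]
force: [3.1, 0.9, 1.8]
grip_width: 0.009
finger_force: 25.2
```

drive_tool(
  targets=[
    {"dx":0,"dy":0.015,"dz":0,"yaw":0,"fingers":1},
    {"dx":0,"dy":0,"dz":0.01,"yaw":0,"fingers":1},
    {"dx":0,"dy":0,"dz":0,"yaw":0,"fingers":1},
  ],
)

```text
clock: 8.5
position: [0.4863, -0.0611, 0.0434]
tool_rot: [3.141, 0.0, 1.519]
force: [1.2, -0.2, 3.2]
grip_width: 0.0089
finger_force: 25.4
```

drive_tool(
  targets=[
    {"dx":0,"dy":0,"dz":0,"yaw":0,"fingers":0.85},
    {"dx":0,"dy":0,"dz":0,"yaw":0,"fingers":0.75},
    {"dx":0,"dy":0,"dz":0,"yaw":0,"fingers":0.65},
    {"dx":0,"dy":0,"dz":0,"yaw":0,"fingers":0.6},
    {"dx":0,"dy":0,"dz":-0.1,"yaw":0,"fingers":0.6},
    {"dx":0,"dy":0,"dz":-0.2,"yaw":0,"fingers":0.6},
    {"dx":0,"dy":0,"dz":-0.3,"yaw":0,"fingers":0.6},
    {"dx":0,"dy":0,"dz":-0.4,"yaw":0,"fingers":0.6},
    {"dx":0,"dy":0,"dz":-0.3,"yaw":0,"fingers":0.6},
    {"dx":0,"dy":0,"dz":0,"yaw":0,"fingers":0.6},
  ],
)

```text
clock: 9.5
position: [0.4875, -0.0613, 0.1772]
tool_rot: [3.136, -0.001, 1.519]
force: [-0.3, 0.3, -0.1]
grip_width: 0.0338
finger_force: 0.0
```

```bash
python3 - <<'E'
from h import *
from workcell import grab_frame
t=grab_frame("top");s=grab_frame("side")
cv2.imwrite("pics/t4.png",t);cv2.imwrite("pics/s4.png",s)
for nm,z in(("tipR",(.483,-.131,.045)),("tipL",(.4892,.009,.045))):
    print(nm,proj("top",z).round(1),proj("side",z).round(1))
d=cv2.absdiff(s,cv2.imread("pics/side0.png")).sum(2)
h=cv2.cvtColor(s,cv2.COLOR_BGR2HSV)
a=cv2.resize(t[165:215,200:275],(400,267),interpolation=cv2.INTER_CUBIC)
b=cv2.resize(s[190:250,230:290],(400,400),interpolation=cv2.INTER_CUBIC)
cv2.imwrite("pics/v4.png",cv2.hconcat([cv2.copyMakeBorder(a,0,133,0,0,0),b]))
E
```

```text
tipR [264.6 198.4] [272.3 218.7]
tipL [219.7 195.2] [258.6 235.3]
```

View pics/v4.png

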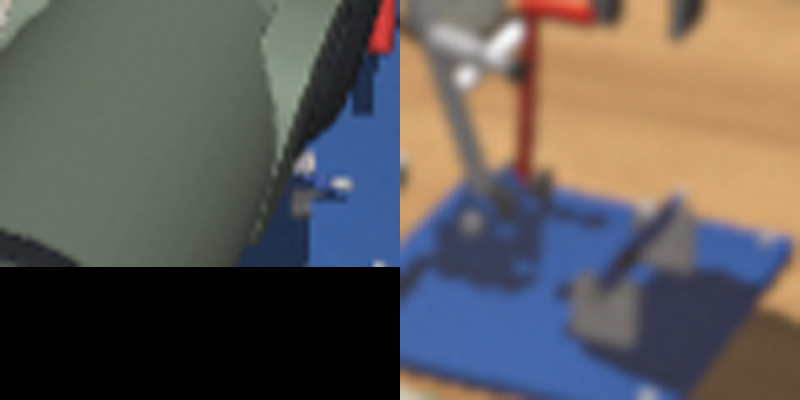

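The picture shows the pen across both V saddles, with its far tip at (682,197) on the side view. The right tip sits where expected in the top view, (342,184), and the gripper is clear. Next is the catch: shut fingers go just left of the bar and push right.

drive_tool(
  targets=[
    {"dx":-0.245,"dy":0,"dz":0,"yaw":0,"fingers":0.8},
    {"dx":-0.245,"dy":0,"dz":0,"yaw":0,"fingers":1},
    {"dx":0,"dy":0.237,"dz":0,"yaw":0,"fingers":1},
    {"dx":0,"dy":0.237,"dz":0,"yaw":0,"fingers":1},
    {"dx":0,"dy":0.237,"dz":0,"yaw":0,"fingers":1},
    {"dx":0,"dy":0,"dz":0,"yaw":0,"fingers":1},
    {"dx":0,"dy":0,"dz":0,"yaw":0,"fingers":1},
    {"dx":0,"dy":0,"dz":0,"yaw":0,"fingers":1},
  ],
)

```text
clock: 10.4
position: [0.5535, -0.1137, 0.1728]
tool_rot: [-3.14, -0.0, 1.519]
force: [-0.0, 0.6, 0.3]
grip_width: 0.0002
finger_force: 0.0
```

drive_tool(
  targets=[
    {"dx":0,"dy":0,"dz":0.17,"yaw":0,"fingers":1},
    {"dx":0,"dy":0,"dz":0.17,"yaw":0,"fingers":1},
    {"dx":0,"dy":0,"dz":0.16,"yaw":0,"fingers":1},
    {"dx":0,"dy":0,"dz":0,"yaw":0,"fingers":1},
    {"dx":0,"dy":0,"dz":0,"yaw":0,"fingers":1},
  ],
)

```text
clock: 10.9
position: [0.5541, -0.1137, 0.1237]
tool_rot: [-3.141, -0.0, 1.519]
force: [-0.8, 0.2, -0.3]
grip_width: 0.0
finger_force: 0.0
```

drive_tool(
  targets=[
    {"dx":-0.15,"dy":0,"dz":0,"yaw":0,"fingers":1},
    {"dx":-0.1,"dy":0,"dz":0.005,"yaw":0,"fingers":1},
    {"dx":-0.1,"dy":0,"dz":0.015,"yaw":0,"fingers":1},
    {"dx":-0.1,"dy":0,"dz":0.023,"yaw":0,"fingers":1},
    {"dx":-0.1,"dy":0,"dz":0.032,"yaw":0,"fingers":1},
    {"dx":-0.1,"dy":0,"dz":0.044,"yaw":0,"fingers":1},
    {"dx":-0.1,"dy":0,"dz":0.058,"yaw":0,"fingers":1},
    {"dx":-0.1,"dy":0,"dz":0.075,"yaw":0,"fingers":1},
    {"dx":-0.1,"dy":0,"dz":0.09,"yaw":0,"fingers":1},
    {"dx":-0.05,"dy":0,"dz":0.055,"yaw":0,"fingers":1},
    {"dx":0,"dy":0,"dz":0,"yaw":0,"fingers":1},
  ],
)

```text
clock: 12.0
position: [0.5487, -0.2143, 0.0824]
tool_rot: [-3.14, -0.0, 1.518]
force: [0.1, 0.3, 0.4]
grip_width: 0.0002
finger_force: 0.0
```

drive_tool(
  targets=[
    {"dx":-0.05,"dy":0,"dz":0.06,"yaw":0,"fingers":1},
    {"dx":-0.04,"dy":0,"dz":0.05,"yaw":0,"fingers":1},
    {"dx":-0.04,"dy":0,"dz":0.05,"yaw":0,"fingers":1},
    {"dx":0,"dy":0,"dz":0,"yaw":0,"fingers":1},
  ],
)

```text
clock: 12.4
position: [0.5497, -0.2186, 0.0665]
tool_rot: [-3.139, -0.01, 1.525]
force: [5.0, 42.1, 1.2]
grip_width: -0.0002
finger_force: 21.3
```

drive_tool(
  targets=[
    {"dx":0.1,"dy":0,"dz":0,"yaw":0,"fingers":1},
    {"dx":0.15,"dy":0,"dz":-0.1,"yaw":0,"fingers":1},
    {"dx":0,"dy":-0.1,"dz":-0.4,"yaw":0,"fingers":1},
    {"dx":0,"dy":-0.1,"dz":-0.4,"yaw":0,"fingers":1},
    {"dx":0,"dy":-0.1,"dz":-0.4,"yaw":0,"fingers":0.6},
    {"dx":0.3,"dy":0,"dz":-0.3,"yaw":0,"fingers":0.4},
    {"dx":0.3,"dy":0,"dz":0,"yaw":0,"fingers":0.4},
    {"dx":0.3,"dy":0,"dz":0,"yaw":0,"fingers":0.4},
    {"dx":0,"dy":0,"dz":0,"yaw":0,"fingers":0.4},
    {"dx":0,"dy":0,"dz":0,"yaw":0,"fingers":0.4},
    {"dx":0,"dy":0,"dz":0,"yaw":0,"fingers":0.4},
  ],
)

```text
clock: 13.5
position: [0.5246, -0.1113, 0.2276]
tool_rot: [3.141, 0.001, 1.518]
force: [-0.8, -0.1, -0.1]
grip_width: 0.0514
finger_force: 0.0
```

```bash
python3 - <<'E'
from h import *
from workcell import grab_frame
for n in("top","side"):
    im=grab_frame(n);cv2.imwrite(f"pics/{n}5.png",im)
    h=cv2.cvtColor(im,cv2.COLOR_BGR2HSV);m=cv2.inRange(h,(0,120,80),(8,255,255))|cv2.inRange(h,(174,120,80),(180,255,255))
    k=np.zeros_like(m)
    x0,y0,x1,y1=(235,145,320,200) if n=="top" else (240,175,310,235)
    k[y0:y1,x0:x1]=m[y0:y1,x0:x1]
    N,l,st,ce=cv2.connectedComponentsWithStats(k)
    for i in range(1,N):
        if st[i,4]>4: print(n,st[i].tolist(),ce[i].round(1))
for th in(.85,.95,1.0,1.1):
    b=np.array([.5865,-.1465,.028])+.112*np.array([-.051*np.sin(th),-np.sin(th),np.cos(th)]);f=b-np.array([.041,-.002,0])
    print(th,"top",proj("top",f).round(1),proj("top",b).round(1),"side",proj("side",f).round(1),proj("side",b).round(1))
E
```

```text
top [284, 166, 20, 16, 113] [297.1 170.9]
side [248, 194, 20, 24, 98] [255.9 203. ]
0.85 top [298.1 177.5] [298.9 164.2] side [266.6 193.2] [257.2 191.4]
0.95 top [300.1 178.2] [300.9 165. ] side [267.1 194.5] [257.8 192.7]
1.0 top [301.  178.6] [301.7 165.5] side [267.4 195.3] [258.  193.5]
1.1 top [302.4 179.4] [303.2 166.3] side [267.8 196.9] [258.5 195.1]
```

```bash
python3 - <<'E'
from h import *
for n,(x0,y0,x1,y1) in {"top":(295,160,310,185),"side":(255,188,275,203)}.items():
    im=cv2.imread(f"pics/{n}5.png");h=cv2.cvtColor(im,cv2.COLOR_BGR2HSV);m=cv2.inRange(h,(0,120,80),(8,255,255))|cv2.inRange(h,(174,120,80),(180,255,255))
    print(n,[(y,(np.flatnonzero(m[y,x0:x1])+x0)[[0,-1]].tolist()) for y in range(y0,y1) if m[y,x0:x1].any()] if n=="top" else [(x,(np.flatnonzero(m[y0:y1,x])+y0)[[0,-1]].tolist()) for x in range(x0,x1) if m[y0:y1,x].any()])
E
```

```text
top [(166, [300, 303]), (167, [295, 303]), (168, [295, 303]), (169, [295, 303]), (170, [299, 303]), (171, [299, 303]), (172, [299, 303]), (173, [299, 303]), (174, [299, 303]), (175, [299, 302]), (176, [299, 302]), (177, [299, 302]), (178, [299, 302]), (179, [299, 302]), (180, [299, 302]), (181, [302, 302])]
side [(255, [199, 202]), (256, [196, 202]), (257, [195, 200]), (258, [194, 198]), (259, [195, 197]), (260, [195, 197]), (261, [195, 197]), (262, [195, 197]), (263, [195, 197]), (264, [196, 198]), (265, [196, 198]), (266, [196, 198]), (267, [196, 198])]
```

The side image puts the bar at rows 196–197, which matches the catch at its 1.1 rad stop. Next I go above the lever handle.

drive_tool(
  targets=[
    {"dx":0.272,"dy":0,"dz":0,"yaw":0,"fingers":0.4},
    {"dx":0.272,"dy":0,"dz":0,"yaw":0,"fingers":0.4},
    {"dx":0.272,"dy":0,"dz":0,"yaw":0,"fingers":0.4},
    {"dx":0.272,"dy":0,"dz":0,"yaw":0,"fingers":0.4},
    {"dx":0,"dy":0.25,"dz":0,"yaw":0,"fingers":0.4},
    {"dx":0,"dy":0.25,"dz":0,"yaw":0,"fingers":0.4},
    {"dx":0,"dy":0.25,"dz":0,"yaw":0,"fingers":0.4},
    {"dx":0,"dy":0.25,"dz":0,"yaw":0,"fingers":0.4},
    {"dx":0,"dy":0,"dz":0,"yaw":0,"fingers":0.4},
    {"dx":0,"dy":0,"dz":0,"yaw":0,"fingers":0.4},
    {"dx":0,"dy":0,"dz":0,"yaw":0,"fingers":0.4},
  ],
)

```text
clock: 14.7
position: [0.6296, -0.0072, 0.2275]
tool_rot: [-3.141, 0.0, 1.518]
force: [0.7, -0.5, -0.8]
grip_width: 0.0512
finger_force: 0.0
```

drive_tool(
  targets=[
    {"dx":0,"dy":0,"dz":0.15,"yaw":0,"fingers":0.4},
    {"dx":0,"dy":0,"dz":0.15,"yaw":0,"fingers":0.4},
    {"dx":0,"dy":0,"dz":0.15,"yaw":0,"fingers":0.4},
    {"dx":0,"dy":0,"dz":0.1,"yaw":0,"fingers":0.4},
    {"dx":0,"dy":0,"dz":0,"yaw":0,"fingers":0.4},
    {"dx":0,"dy":0,"dz":0,"yaw":0,"fingers":0.6},
    {"dx":0,"dy":0,"dz":0,"yaw":0,"fingers":0.75},
    {"dx":0,"dy":0,"dz":0,"yaw":0,"fingers":1},
    {"dx":0,"dy":0,"dz":0,"yaw":0,"fingers":1},
    {"dx":0,"dy":0,"dz":0,"yaw":0,"fingers":1},
    {"dx":0,"dy":0,"dz":0,"yaw":0,"fingers":1},
  ],
  squeeze=40,
)

```text
clock: 15.8
position: [0.6306, -0.0067, 0.1732]
tool_rot: [3.14, -0.0, 1.519]
force: [0.7, -0.9, 6.5]
grip_width: 0.0166
finger_force: 39.2
```

drive_tool(
  targets=[
    {"dx":0,"dy":-0.1,"dz":-0.032,"yaw":0,"fingers":1},
    {"dx":0,"dy":-0.101,"dz":-0.025,"yaw":0,"fingers":1},
    {"dx":0,"dy":-0.103,"dz":-0.018,"yaw":0,"fingers":1},
    {"dx":0,"dy":-0.104,"dz":-0.011,"yaw":0,"fingers":1},
    {"dx":0,"dy":-0.105,"dz":-0.003,"yaw":0,"fingers":1},
    {"dx":0,"dy":-0.104,"dz":0.003,"yaw":0,"fingers":1},
    {"dx":0,"dy":0,"dz":0,"yaw":0,"fingers":1},
  ],
)

```text
clock: 16.5
position: [0.5685, -0.0034, 0.182]
tool_rot: [3.14, -0.0, 1.519]
force: [2.6, -2.4, 4.3]
grip_width: 0.0164
finger_force: 40.6
```

drive_tool(
  targets=[
    {"dx":0,"dy":-0.104,"dz":0.011,"yaw":0,"fingers":1},
    {"dx":0,"dy":-0.103,"dz":0.018,"yaw":0,"fingers":1},
    {"dx":0,"dy":-0.102,"dz":0.025,"yaw":0,"fingers":1},
    {"dx":0,"dy":-0.099,"dz":0.032,"yaw":0,"fingers":1},
    {"dx":0,"dy":-0.097,"dz":0.04,"yaw":0,"fingers":1},
    {"dx":0,"dy":-0.094,"dz":0.046,"yaw":0,"fingers":1},
    {"dx":0,"dy":-0.091,"dz":0.052,"yaw":0,"fingers":1},
    {"dx":0,"dy":-0.087,"dz":0.058,"yaw":0,"fingers":1},
    {"dx":0,"dy":-0.082,"dz":0.065,"yaw":0,"fingers":1},
    {"dx":0,"dy":-0.078,"dz":0.07,"yaw":0,"fingers":1},
    {"dx":0,"dy":0,"dz":0,"yaw":0,"fingers":1},
  ],
)

```text
clock: 17.6
position: [0.4743, 0.0015, 0.1389]
tool_rot: [-3.141, 0.0, 1.519]
force: [4.6, -0.2, 0.8]
grip_width: 0.017
finger_force: 40.8
```

drive_tool(
  targets=[
    {"dx":0,"dy":-0.072,"dz":0.076,"yaw":0,"fingers":1},
    {"dx":0,"dy":-0.068,"dz":0.08,"yaw":0,"fingers":1},
    {"dx":0,"dy":-0.061,"dz":0.084,"yaw":0,"fingers":1},
    {"dx":0,"dy":-0.056,"dz":0.089,"yaw":0,"fingers":1},
    {"dx":0,"dy":0,"dz":0,"yaw":0,"fingers":1},
    {"dx":0,"dy":0,"dz":0,"yaw":0,"fingers":1},
  ],
)

```text
clock: 18.2
position: [0.4502, 0.0028, 0.1066]
tool_rot: [3.14, -0.0, 1.519]
force: [8.0, 0.7, 3.8]
grip_width: 0.0167
finger_force: 42.4
```

drive_tool(
  targets=[
    {"dx":0,"dy":-0.01,"dz":0.02,"yaw":0,"fingers":1},
    {"dx":0,"dy":-0.005,"dz":0.015,"yaw":0,"fingers":1},
    {"dx":0,"dy":0,"dz":0,"yaw":0,"fingers":1},
    {"dx":0,"dy":0,"dz":0,"yaw":0,"fingers":1},
  ],
)

```text
clock: 18.6
position: [0.4496, 0.0029, 0.104]
tool_rot: [3.138, -0.001, 1.519]
force: [6.7, 0.2, 21.2]
grip_width: 0.0169
finger_force: 45.4
```

```bash
python3 - <<'E'
from h import *
from workcell import grab_frame, readout
t=grab_frame("top");s=grab_frame("side");a=cv2.imread("pics/t4.png");b=cv2.imread("pics/s4.png");s0=cv2.imread("pics/side0.png")
g=lambda i,x0,y0,x1,y1:i[y0:y1,x0:x1].astype(int).sum(2)//3
print("top tip now\n",g(t,258,194,269,204),"\nbefore\n",g(a,258,194,269,204))
print("side far half now\n",g(s,262,216,276,226),"\nbefore\n",g(b,262,216,276,226))
h=cv2.cvtColor(s,cv2.COLOR_BGR2HSV);m=cv2.inRange(h,(0,120,80),(8,255,255));print("red side rows",[(x,np.flatnonzero(m[185:205,x])+185) for x in(262,266)])
print({k:np.round(readout.observe()[k],3) for k in("clock","position","force","finger_force")})
E
```

```text
top tip now
 [[171  69  52  52  53  53  50  51  53  50  51]
 [186  90  76  75  75  76  74  75  75  74  74]
 [168 114 107 106 107 106 106 106 106 105 104]
 [103 105 110 103 101 106 107 106 107 106 104]
 [104 102 117 100 117 152 152 131 109 107 106]
 [101 102 106 103 147 189 188 157 112 107 106]
 [ 87  86  81  77  86 116 124 127 107 107 107]
 [ 97  83  67  52  54  92  93 106 107 107 106]
 [ 96  76  75  75  75  76  75 104 106 106 107]
 [118 108 109 109 107 106 105 107 106 107 107]] 
before
 [[168 110 106 106 104 105 104 103 104 103 102]
 [183 112 106 106 106 104 105 104 105 103 102]
 [165 111 105 105 105 104 104 105 105 104 102]
 [100 102 107 101 103 103 104 105 104 104 103]
 [ 89  98 113  98 123 150 150 129 107 105 104]
 [ 59 100 103 103 145 185 185 154 109 104 104]
 [ 75  84  79  77  84 113 122 125 105 104 104]
 [ 90  82  67  52  52  90  91 102 104 105 104]
 [ 89  76  73  75  74  74  73 102 104 104 104]
 [108 106 105 107 106 105 103 104 104 104 104]]
side far half now
 [[122 105  78  74  74  58  47  42  46  58  80  83  63  49]
 [144 115  80  72  66  53  45  43  46  61  84  83  63  48]
[... 598 characters left out ...]
5]
 [162 163 163 162 161 159 161 161 159 162 167 167 165 165]
 [154 161 163 164 166 167 160 151 142 140 150 159 164 165]
 [134 141 146 157 170 169 149 124 109 113 131 147 159 165]
 [114 118 124 136 154 156 129  94  84 102 120 132 149 160]
 [105 106 108 115 124 123  99  75  79 100 113 117 132 144]
 [105 106 105 103  96  88  75  73  87 105 111 109 115 124]
 [107 107 100  91  77  69  70  85 100 109 111 108 107 110]
 [108 104  94  80  69  69  83  99 110 112 109 107 108 108]]
red side rows [(262, array([], dtype=int64)), (266, array([], dtype=int64))]
{'clock': np.float64(18.7), 'position': array([0.45 , 0.003, 0.104]), 'force': array([ 6.598, -0.3  , 22.25 ]), 'finger_force': np.float64(45.399)}
```

The pen tip is unchanged to the pixel, and the force jump shows the lever is at its stop. Handing in.

```bash
python3 -c "
from workcell import workorder
print(workorder.job_done())"
```

```text
the job is handed in; nothing more can be done
None
```

I handed the job in at about 18.7 s with the blue pen in both saddles, the catch at its stop and the gripper still holding the lever down at its stop; no verdict came back, and the catch was last seen before the lever pull because the gripper then hid it.

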